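# Present a bearing ball to the side camera

### The job

Unlock the inspection station by turning its clamp handle counter-clockwise until it clicks over, so that the hold-down finger swings off the dished plate. Then lift the plate by its bail, level and smoothly so that the loose ball stays inside the ring marked round the plate's middle, and give it a quarter turn so that the gap in its rim faces the lens. Finish while still holding it there: level, still, clear of the station and centred above its nest, with the ball at the height of the lens, everything else on the bench left where it was.

Things in the scene. Friction and masses are not known exactly. Their poses are not given: they have to be found in the camera images.
- station: Fixed inspection station; place and yaw vary. Grey base plate 12 mm thick, x -130 to 90, y -130 to 240 mm in its frame. Origin: bench height under the centre of the round nest (116 mm across, top at z 30, locating ring 91 mm inside, 5 mm high). Clamp axis at (-85, -85). A white camera with black lens stands at y 120 to 240, up to z 172, looking along -y over the nest. z is up.
- view_point (a point): Fixed point on the lens's axis straight above the nest's centre, 110 mm above the bench: where the ball's centre must be at the end. Axes of the station.
- lens_face (a point): Centre of the lens's face (42 mm across), 120 mm from view_point along the station's +y, 110 mm above the bench.
- clamp (a joint): Angle of the clamp handle, rad: 0 locked (finger over the plate's rim), grows counter-clockwise seen from above, stop at 1.22. Nearly free but for a click: a sprung pin meets a lobe at about 0.16, resists with up to about 0.12 N m until 0.55, then pushes on; beyond 0.85 it counts as clicked over. It stays where it is left outside the lobe. Starts at 0 to 0.05.
- clamp_grip (a point): Middle of the clamp's black grip bar, on its upright axis, 90 mm above the bench. x runs along the bar and turns with it (at clamp = 0 to the nest's centre, 45 degrees from the station's +x to +y). Bar 42 long, 14 wide, top 16 mm above this point; a 40 mm disc from 24 mm below. The steel hold-down finger, 10 mm wide, reaches 74 mm from the axis along x, 28 to 33 mm below this point.
- dish: Loose aluminium dished plate, 107 mm across, 0.25 kg, in the nest. Origin: centre of its underside, 30 mm above the bench at the start; foot 80 mm across, rim top at 24 mm. A 75 degree gap in the rim lies at its +x, which starts along the station's +x within 0.25 rad. Inside: flat of 5 mm radius at height 10 mm, 5 degree slope to the engraved ring of 26 mm radius, then 12 degrees. z is up.
- dish_grip (a point): Middle of the plate's bail bar, straight above the plate's centre, 86 mm above its origin. The steel bar runs along the plate's y, 110 mm long, 10 mm wide (x), 14 mm tall; flat posts 8 x 5 mm at y +-52 mm carry it.
- dish_gap (a point): Middle of the gap in the rim, at (52, 0, 18) mm in the plate's frame.
- ball_center (a point): Centre of the loose steel ball, 20 mm across, about 33 g, which lies in the plate, its centre 20 mm above the plate's origin when in the middle. It rolls freely: a tilt of 1 to 2 degrees or a sideways jerk of 0.3 m/s2 sets it off.
- jar: Bystander: small white jar with a screw cap, 36 mm across, 48 mm tall, standing on the station's base plate near (55, -92) mm in the station's frame. Origin under its centre.
- solvent: Bystander: clear bottle, 50 mm across, 110 mm tall, standing to the right of the station. Origin under its centre.
- petri: Bystander: empty clear dish, 80 mm across, 14 mm tall, beyond the station. Origin under its centre.
- driver: Bystander: small screwdriver, 140 mm long, lying beyond the station. Origin under its middle.
- chip_tray: Bystander: dark slotted tray, 120 x 170 x 22 mm, on the bench's left. Origin under its centre.
- spool: Bystander: grey spool, 54 mm across, 35 mm tall, on the bench's right. Origin under its centre.
- weight: Bystander: brass cylinder, 40 mm across, 30 mm tall, on the bench's right. Origin under its centre.

How it is judged:
On the way, in this order (a step that is already met when the one before it is completed fails the run):
1. the clamp has clicked over while the plate still sits in its nest (value of joint clamp above 0.85 rad and z of dish in the frame of station below 0.036 m), for 0.2 s.
2. the plate is held clear of its nest with the ball in it (z of dish in the frame of station above 0.05 m and horizontal distance between ball_center and dish below 0.028 m and contact force between dish and the fingers above 1 N and contact force between dish and station below 0.1 N), for 0.2 s.
At the end, for the whole second after the job is handed in: Clamp beyond 0.85 rad; fingers hold the plate still, level within 0.08 rad, touching no station; its centre within 18 mm of the nest axis, ball centre within 13 mm of lens height and 26 mm of the plate centre (inside the ring); gap faces the lens within 0.17 rad (value of joint clamp above 0.85 rad and horizontal distance between dish and view_point below 0.018 m and z of ball_center in the frame of view_point between -0.013 and 0.013 m and angle between the x axis of dish and the y axis of station, either way round below 0.17 rad and y of dish_gap in the frame of station above 0.02 m and angle between dish's own z axis and vertical below 0.08 rad and horizontal distance between ball_center and dish below 0.026 m and contact force between dish and the fingers above 1 N and contact force between dish and station below 0.1 N and linear speed of dish below 0.03 m/s); the arm keeps its last pose, push and grip.
It fails at once if the ball left the ring in the plate's middle (28 mm from the centre) (horizontal distance between ball_center and dish above 0.028 m).
It fails at once if the plate was tipped by more than 0.2 rad (angle between dish's own z axis and vertical above 0.2 rad).
It fails at once if a bystander was moved by more than 30 mm (distance of any of jar, solvent, petri, driver, chip_tray, spool, weight from where it was at the start of the episode above 0.03 m).
It also fails if it takes over 58 s, if anything falls off the work surface, if the arm or the gripper's body presses on something with over 40 N, if the wrist force passes 120 N, or if a joint passes its speed limit or range.

### The arm

A 7-joint arm with a two-finger parallel gripper is mounted at the origin on the work surface. World frame = base frame: x ahead of the robot, y to its left, z up, the work surface at z = 0. Lengths are in m, angles in rad, forces in N, time in s.
With the tool pointing down it reaches from about 0.4 to 0.925 m from the base axis. Payload 5.6 kg.
Tool frame: the origin (TCP) lies on the centre line of the jaws, within the pads' length; the fingertips stand 25 mm ahead of it and the grasp point (between the pads) lies 6 mm ahead of it (arm.tip_extent is the distance from the TCP to the fingertips, in m); z points along the fingers, y is the line along which they close (so a half turn about z gives the same grasp; the last joint's range is limited). The gripper opens to 85 mm and grips with 20 to 120 N. Pads are 22 mm wide; open, the fingers measure 114 mm over their backs; the gripper's body (76 mm by 85 mm) begins 54 mm behind the grasp point. The pads swing forward as they close: fully open they stand 13 mm farther back than shut.
Start: joints at [1.263, 0.468, -0.012, 1.603, 0.006, 1.071, -0.056], TCP at [0.17, -0.627, 0.256] pointing down, gripper open.
Joint ranges: [-2.53, 2.53], [-0.31, 2.02], [-1.57, 1.55], [0.28, 2.44], [-1.29, 4.43], [0.15, 1.84], [-2.92, 2.92]. Speed limits (rad/s): [2.57, 2.57, 3.14, 3.14, 3.14, 3.14, 3.14].

### API

Orientations are given as [roll, pitch, yaw] about the fixed x, y, z axes, in that order (R = Rz(yaw) Ry(pitch) Rx(roll)).
In Python, from cell import arm gives the robot as it stands.
- The arm moves only by the tool servo_tool, never from a script. Its argument "plan" is a list of rows, each an object with "xyz": the shift along the tool's x, y, z in mm, a list of three; "turn": the turn, a rotation vector about the tool's x, y, z in rad, a list of three; "jaw": the finger opening in mm, from 0 to 85.4. In form: [{"xyz": [tx, ty, tz], "turn": [rx, ry, rz], "jaw": jaw}, ...]. A call has 1 to 8 rows; each row shifts and turns the commanded pose from where the row before left it, along the tool's axes as they then stand; what a row does not reach is not made up. A row lasts 1/12 s, in which the tool goes at most 41.7 mm and 7.16 degrees, less where a joint would pass 70% of its speed; a pose out of reach is approached as far as the arm can. A call is refused whole if a number of a shift passes 41.7 or a number of a turn 0.125, either way. A call with a gripper value outside its range is refused whole. The fingers move at their own pace and stop on an object; "grip_force" is the grip in N (left out, the last holds). Time passes only in rows, so rows that do not move let the fingers close. It gives the time, the measured TCP pose, the force, the opening and the grip force at its end, in the units of the state.
- arm.get_obs(): the state, without advancing time (a new reading comes with each control period).
- arm.get_image(name): name is "scene" or "top" or "wrist"; returns (picture, depth): 480x640x3 uint8, red, green, blue; 480x640 float32, m along the optical axis (not along the pixel's ray), 0 where there is no reading.
- arm.calibration(name): a dict with "fx", "fy", "cx", "cy" (pixels), "view" (4x4, takes a point from world to camera coordinates); the wrist camera has in their place "tool_from_camera" (4x4, takes a point from camera to tool coordinates, whose origin is the TCP and whose axes are the flange's). Camera axes: x right, y up, looking along -z (the intrinsics and any distortion apply to the point x, -y, -z); pixel columns grow to the right and rows downward; lengths in m; the calibration is good to about 2 mm. A picture is of the moment at which its call begins: read the wrist's pose just before it. calibration takes no time and is no camera call.
- arm.hand_in(): hands the job in; it is judged then, once.
The state is a dict: "time": time; "qpos": joint angles; "joint_vel": joint speeds; "tau": joint torques, N m; "ee_pos": TCP position; "eef_rot": TCP orientation; "ft_force": force on the tool from outside, world axes, zero at the start; "torque": the same for the moment, N m; "finger_gap": opening from 0.0 (shut) to 1.0 (fully open); "grasp_force": force on a finger pad.
Only numpy, scipy, OpenCV 4.12 (cv2) and the standard library are available. Lean on these libraries where they do the work, as an engineer would, in place of code of your own. Each camera call takes 0.05 s, during which the arm holds its last target. There are 200 camera calls.

## Working session

There is one attempt and no reset: what is moved stays moved. The work goes in short steps, Python scripts to look and compute and a tool call to move; the robot and the scene stay as the last step left them, time stands still between calls to the robot, and variables do not carry over. Pictures are saved under pics/ and viewed, at most 10 in all, crops included, and the job is handed in when it is done.

Besides the shell and the picture viewer there is one more tool, called after "Call:" by a JSON object that holds its "name" and its "arguments", one argument or row to a line. servo_tool: Moves the arm, as the interface text tells. Its arguments: {"type":"object","properties":{"plan":{"type":"array","items":{"type":"object","properties":{"xyz":{"type":"array","items":{"type":"number"}},"turn":{"type":"array","items":{"type":"number"}},"jaw":{"type":"number"}}}},"grip_force":{"type":"number"}},"required":["plan"]}

```bash
mkdir -p pics; cat > h.py <<'E'
import numpy as np,cv2
from cell import arm
from scipy.spatial.transform import Rotation as R
def grab(n):
    o=arm.get_obs(); im,d=arm.get_image(n); c=arm.calibration(n)
    if 'view' in c: M=np.linalg.inv(np.array(c['view']))
    else:
        T=np.eye(4);T[:3,:3]=R.from_euler('xyz',o['eef_rot']).as_matrix();T[:3,3]=o['ee_pos']
        M=T@np.array(c['tool_from_camera'])
    return im,d,c,M
def cloud(d,c,M):
    v,u=np.mgrid[:480,:640]
    P=np.stack([(u-c['cx'])/c['fx']*d,-(v-c['cy'])/c['fy']*d,-d,np.ones_like(d)],-1)
    return (P@M.T)[...,:3]
def atz(u,v,z,c,M):
    r=M[:3,:3]@np.array([(u-c['cx'])/c['fx'],-(v-c['cy'])/c['fy'],-1]);o=M[:3,3]
    return o+r*(z-o[2])/r[2]
E
python3 - <<'E'
from h import *
o=arm.get_obs();print({k:np.round(v,3) for k,v in o.items()})
for n in ['top','scene']:
    im,d,c,M=grab(n);cv2.imwrite(f'pics/{n}.png',im[...,::-1]);np.savez(n,im=im,d=d,M=M,**{k:c[k] for k in('fx','fy','cx','cy')})
    print(n,{k:v for k,v in c.items() if k!='view'},M.round(3))
E
```

```text
{'time': np.float64(0.0), 'qpos': array([ 1.263,  0.468, -0.012,  1.604,  0.006,  1.071, -0.056]), 'joint_vel': array([-0.001,  0.002,  0.   ,  0.001, -0.001,  0.   ,  0.002]), 'tau': array([-1.0000e-03, -5.3238e+01,  2.2000e-02, -2.5131e+01,  1.2000e-02,
        8.0000e-03,  0.0000e+00]), 'ee_pos': array([ 0.17 , -0.627,  0.255]), 'eef_rot': array([-3.14 ,  0.   ,  0.265]), 'ft_force': array([ 0.044, -0.055,  0.501]), 'torque': array([-0.028,  0.007, -0.026]), 'grasp_force': np.float64(0.0), 'finger_gap': np.float64(0.999)}
top {'fx': 531.706644230817, 'fy': 531.706644230817, 'cx': 327.14829988185454, 'cy': 236.1283284563743} [[ 2.100e-02  9.850e-01 -1.700e-01  3.550e-01]
 [-1.000e+00  2.100e-02 -2.000e-03  6.800e-02]
 [ 1.000e-03  1.700e-01  9.850e-01  1.448e+00]
 [ 0.000e+00  0.000e+00  0.000e+00  1.000e+00]]
scene {'fx': 601.280403317442, 'fy': 601.280403317442, 'cx': 327.050648889446, 'cy': 241.05694230367286} [[ 0.068 -0.748  0.66   1.586]
 [ 0.998  0.046 -0.051 -0.012]
 [ 0.008  0.662  0.749  1.221]
 [ 0.     0.     0.     1.   ]]
```

View pics/top.png

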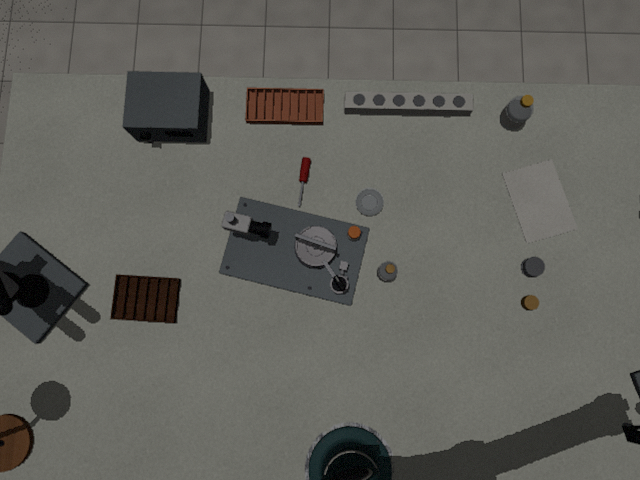

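View pics/scene.png

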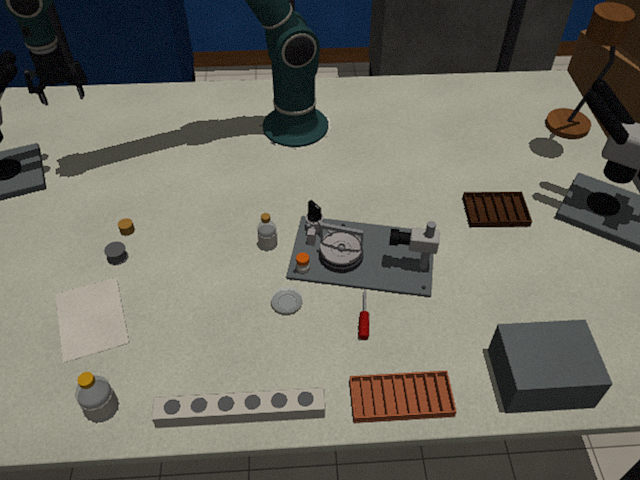

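The top view shows the base plate's corners at (240,197), (369,228), (352,305) and (220,273). The clamp is near (340,284), the bail runs from (296,236) to (336,250), and the lens is to the left (+y).

```bash
python3 - <<'E'
from h import *
z=np.load('top.npz');c=z;M=z['M'];im=z['im']
px=[(240,197),(369,228),(352,305),(220,273)];st=np.array([(90,240),(90,-130),(-130,-130),(-130,240)])/1e3
W=np.array([atz(u,v,.012,c,M)[:2] for u,v in px])
sm=st.mean(0);wm=W.mean(0);H=(st-sm).T@(W-wm);yaw=np.arctan2(H[0,1]-H[1,0],H[0,0]+H[1,1])
r=np.array([[np.cos(yaw),-np.sin(yaw)],[np.sin(yaw),np.cos(yaw)]]);t=wm-r@sm
print('yaw',yaw,'origin',t,'res',((st@r.T+t)-W)*1e3,'clamp',r@[-.085,-.085]+t)
P=cloud(z['d'],c,M)
s=(P[...,:2]-t)@r
m=(abs(s[...,0])<.06)&(abs(s[...,1])<.08)&(P[...,2]>.105)&(P[...,2]<.14);print('bail',m.sum(),P[m].mean(0),P[m].min(0),P[m].max(0))
q=P[m][:,:2]-P[m][:,:2].mean(0);print(np.linalg.svd(q,full_matrices=0)[2][0])
m=(np.hypot(s[...,0]+.085,s[...,1]+.085)<.035)&(P[...,2]>.09)&(P[...,2]<.13);print('bar',m.sum(),P[m].mean(0),P[m].min(0),P[m].max(0))
cr=cv2.resize(im[180:320,210:400],None,fx=4.2,fy=4.2,interpolation=cv2.INTER_CUBIC);cv2.imwrite('pics/tc.png',np.clip(cr[...,::-1]*1.8,0,255))
E
```

```text
yaw -0.21415358736202372 origin [0.56969201 0.09982394] res [[ 0.90148195 -0.00446282]
 [ 2.27411341 -2.82490886]
 [-1.63363411 -0.07726438]
 [-1.54196125  2.90663605]] clamp [0.46856946 0.03482986]
bail 195 [0.56897518 0.10095894 0.12233417] [0.54881097 0.04776205 0.10507853] [0.59061516 0.1531479  0.13121507]
[-0.31191995 -0.95010839]
bar 96 [0.46736695 0.0372336  0.10562579] [0.44956001 0.02288689 0.09034901] [0.48718884 0.05128036 0.11575468][ WARN:0@0.259] global loadsave.cpp:1063 imwrite_ Unsupported depth image for selected encoder is fallbacked to CV_8U.
```

View pics/tc.png

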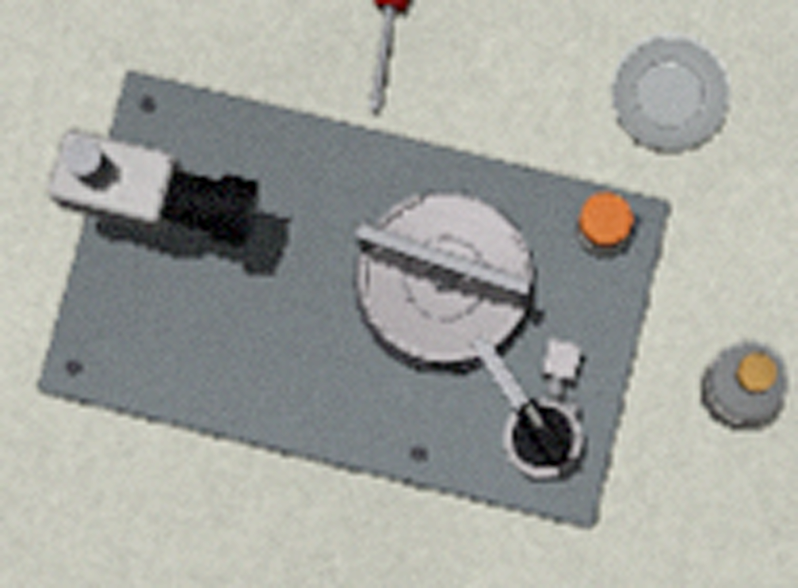

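The station is at (0.570, 0.100) with yaw −0.214, which agrees with the bail (height 122 mm) and the clamp bar (height 106 mm). I'll move above the clamp now, passing outside the minimum reach.

Call:
{"name": "servo_tool", "arguments": {
  "plan": [
    {"xyz": [15,-10,0],"jaw": 85},
    {"xyz": [30,-20,0],"jaw": 60},
    {"xyz": [30,-20,0],"jaw": 50},
    {"xyz": [30,-20,0],"jaw": 45},
    {"xyz": [30,-20,0],"jaw": 45},
    {"xyz": [30,-20,0],"jaw": 45},
    {"xyz": [30,-20,0],"jaw": 45},
    {"xyz": [30,-20,0],"jaw": 45}
  ]
}}

```text
schema error: expected keys xyz, turn, jaw
```

Call:
{"name": "servo_tool", "arguments": {
  "plan": [
    {"xyz": [30,-20,0],"jaw": 45},
    {"xyz": [30,-20,0],"jaw": 45},
    {"xyz": [30,-20,0],"jaw": 45},
    {"xyz": [30,-20,0],"jaw": 45},
    {"xyz": [21,-14,0],"jaw": 45},
    {"xyz": [12,-36,0],"jaw": 45},
    {"xyz": [12,-36,0],"jaw": 45},
    {"xyz": [12,-36,0],"jaw": 45}
  ]
}}

```text
schema error: expected keys xyz, turn, jaw
```

Call:
{"name": "servo_tool", "arguments": {
  "plan": [
    {"xyz": [12,-36,0],"jaw": 45},
    {"xyz": [12,-36,0],"jaw": 45},
    {"xyz": [12,-36,0],"jaw": 45},
    {"xyz": [12,-36,0],"jaw": 45},
    {"xyz": [12,-36,0],"turn": [0,0,-0.1],"jaw": 45},
    {"xyz": [12,-36,0],"turn": [0,0,-0.1],"jaw": 45},
    {"xyz": [0,0,0],"turn": [0,0,-0.1],"jaw": 45},
    {"xyz": [0,0,0],"turn": [0,0,0],"jaw": 45}
  ]
}}

```text
schema error: expected keys xyz, turn, jaw
```

Call:
{"name": "servo_tool", "arguments": {
  "plan": [
    {"xyz": [15,-10,0],"turn": [0,0,0],"jaw": 85},
    {"xyz": [30,-20,0],"turn": [0,0,0],"jaw": 60},
    {"xyz": [30,-20,0],"turn": [0,0,0],"jaw": 50},
    {"xyz": [30,-20,0],"turn": [0,0,0],"jaw": 45},
    {"xyz": [30,-20,0],"turn": [0,0,0],"jaw": 45},
    {"xyz": [30,-20,0],"turn": [0,0,0],"jaw": 45},
    {"xyz": [30,-20,0],"turn": [0,0,0],"jaw": 45},
    {"xyz": [30,-20,0],"turn": [0,0,0],"jaw": 45}
  ]
}}

```text
time: 0.77
ee_pos: [0.3487, -0.4221, 0.256]
eef_rot: [-3.141, 0.0, 0.265]
ft_force: [0.4, -0.2, -0.6]
finger_gap: 0.527
grasp_force: 0.0
```

Call:
{"name": "servo_tool", "arguments": {
  "plan": [
    {"xyz": [30,-20,0],"turn": [0,0,0],"jaw": 45},
    {"xyz": [30,-20,0],"turn": [0,0,0],"jaw": 45},
    {"xyz": [30,-20,0],"turn": [0,0,0],"jaw": 45},
    {"xyz": [30,-20,0],"turn": [0,0,0],"jaw": 45},
    {"xyz": [21,-14,0],"turn": [0,0,0],"jaw": 45},
    {"xyz": [12,-36,0],"turn": [0,0,0],"jaw": 45},
    {"xyz": [12,-36,0],"turn": [0,0,0],"jaw": 45},
    {"xyz": [12,-36,0],"turn": [0,0,0],"jaw": 45}
  ]
}}

```text
time: 1.43
ee_pos: [0.4657, -0.1807, 0.2558]
eef_rot: [-3.141, 0.001, 0.264]
ft_force: [0.9, 0.2, 0.3]
finger_gap: 0.525
grasp_force: 0.0
```

Call:
{"name": "servo_tool", "arguments": {
  "plan": [
    {"xyz": [12,-36,0],"turn": [0,0,0],"jaw": 45},
    {"xyz": [12,-36,0],"turn": [0,0,0],"jaw": 45},
    {"xyz": [12,-36,0],"turn": [0,0,0],"jaw": 45},
    {"xyz": [12,-36,0],"turn": [0,0,0],"jaw": 45},
    {"xyz": [12,-36,0],"turn": [0,0,-0.1],"jaw": 45},
    {"xyz": [12,-36,0],"turn": [0,0,-0.1],"jaw": 45},
    {"xyz": [0,0,0],"turn": [0,0,-0.1],"jaw": 45},
    {"xyz": [0,0,0],"turn": [0,0,0],"jaw": 45}
  ]
}}

```text
time: 2.1
ee_pos: [0.4747, 0.0473, 0.2561]
eef_rot: [-3.141, 0.0, 0.572]
ft_force: [0.2, -1.0, 0.0]
finger_gap: 0.528
grasp_force: 0.0
```

```bash
python3 - <<'E'
from h import *
o=arm.get_obs();print(o['time'],o['ee_pos'].round(4),o['eef_rot'].round(3),o['qpos'].round(2))
im,d,c,M=grab('wrist');cv2.imwrite('pics/w1.png',np.clip(im[...,::-1]*1.6,0,255).astype('uint8'))
P=cloud(d,c,M);np.savez('w1',P=P,im=im)
t=np.array([.5697,.0998]);y=-.214;r=np.array([[np.cos(y),-np.sin(y)],[np.sin(y),np.cos(y)]]);s=(P[...,:2]-t)@r
m=(np.hypot(s[...,0]+.085,s[...,1]+.085)<.035)&(P[...,2]>.098)&(P[...,2]<.115)
m=m&(im.max(-1)<90)
A=P[m][:,:2].astype('f4');print(m.sum(),P[m].mean(0));print(cv2.minAreaRect(A*1000))
E
```

```text
2.1 [0.4747 0.0473 0.2561] [-3.141  0.     0.572] [ 0.24  0.22 -0.46  1.99  0.12  0.96 -1.28]
1032 [0.47284046 0.03799139 0.1063817 ]
((471.8044738769531, 37.29615783691406), (41.77197265625, 13.937226295471191), 35.25247573852539)
```

View pics/w1.png

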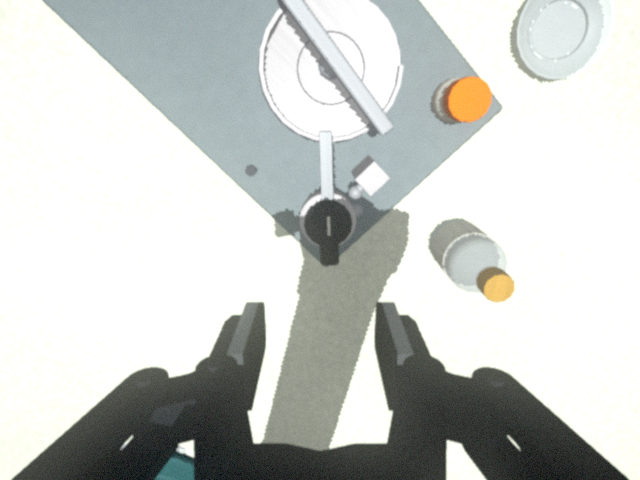

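The wrist view shows the bar at (329,232). By depth it measures 41.8 x 13.9 mm, as it should, with its centre at (471.8, 37.3) mm and its direction at 0.615 rad. Next I go down onto it and close the jaws.

Call:
{"name": "servo_tool", "arguments": {
  "plan": [
    {"xyz": [-8,7,15],"turn": [0,0,-0.043],"jaw": 45},
    {"xyz": [0,0,30],"turn": [0,0,0],"jaw": 45},
    {"xyz": [0,0,30],"turn": [0,0,0],"jaw": 45},
    {"xyz": [0,0,30],"turn": [0,0,0],"jaw": 45},
    {"xyz": [0,0,25],"turn": [0,0,0],"jaw": 45},
    {"xyz": [0,0,15],"turn": [0,0,0],"jaw": 45},
    {"xyz": [0,0,8],"turn": [0,0,0],"jaw": 45},
    {"xyz": [0,0,4],"turn": [0,0,0],"jaw": 45}
  ]
}}

```text
time: 2.82
ee_pos: [0.4715, 0.0332, 0.098]
eef_rot: [-3.141, 0.002, 0.604]
ft_force: [0.3, -0.0, 0.3]
finger_gap: 0.53
grasp_force: 0.0
```

Call:
{"name": "servo_tool", "arguments": {
  "plan": [
    {"xyz": [0,0,0],"turn": [0,0,0],"jaw": 35},
    {"xyz": [0,0,0],"turn": [0,0,0],"jaw": 28},
    {"xyz": [0,0,0],"turn": [0,0,0],"jaw": 22},
    {"xyz": [0,0,0],"turn": [0,0,0],"jaw": 18},
    {"xyz": [0,0,0],"turn": [0,0,0],"jaw": 14},
    {"xyz": [0,0,0],"turn": [0,0,0],"jaw": 10},
    {"xyz": [0,0,0],"turn": [0,0,0],"jaw": 8},
    {"xyz": [0,0,0],"turn": [0,0,0],"jaw": 8}
  ],
  "grip_force": 40
}}

```text
time: 3.48
ee_pos: [0.4712, 0.0371, 0.1004]
eef_rot: [-3.14, -0.001, 0.609]
ft_force: [-5.3, 7.2, 7.7]
finger_gap: 0.158
grasp_force: 40.5
```

Call:
{"name": "servo_tool", "arguments": {
  "plan": [
    {"xyz": [0,0,0],"turn": [0,0,-0.05],"jaw": 8},
    {"xyz": [0,0,0],"turn": [0,0,-0.1],"jaw": 8},
    {"xyz": [0,0,0],"turn": [0,0,-0.1],"jaw": 8},
    {"xyz": [0,0,0],"turn": [0,0,-0.1],"jaw": 8},
    {"xyz": [0,0,0],"turn": [0,0,-0.1],"jaw": 8},
    {"xyz": [0,0,0],"turn": [0,0,-0.1],"jaw": 8},
    {"xyz": [0,0,0],"turn": [0,0,-0.1],"jaw": 8},
    {"xyz": [0,0,0],"turn": [0,0,-0.1],"jaw": 8}
  ]
}}

```text
time: 4.15
ee_pos: [0.471, 0.0373, 0.1004]
eef_rot: [-3.14, -0.002, 1.364]
ft_force: [-5.3, 7.3, 7.9]
finger_gap: 0.157
grasp_force: 40.6
```

Call:
{"name": "servo_tool", "arguments": {
  "plan": [
    {"xyz": [0,0,0],"turn": [0,0,-0.1],"jaw": 8},
    {"xyz": [0,0,0],"turn": [0,0,-0.1],"jaw": 8},
    {"xyz": [0,0,0],"turn": [0,0,-0.1],"jaw": 8},
    {"xyz": [0,0,0],"turn": [0,0,-0.03],"jaw": 8},
    {"xyz": [0,0,0],"turn": [0,0,0],"jaw": 8},
    {"xyz": [0,0,0],"turn": [0,0,0],"jaw": 8},
    {"xyz": [0,0,0],"turn": [0,0,0],"jaw": 8}
  ]
}}

```text
time: 4.73
ee_pos: [0.4709, 0.0373, 0.1004]
eef_rot: [-3.141, -0.002, 1.689]
ft_force: [-7.1, 6.6, 8.9]
finger_gap: 0.159
grasp_force: 40.9
```

Call:
{"name": "servo_tool", "arguments": {
  "plan": [
    {"xyz": [0,0,0],"turn": [0,0,0],"jaw": 20},
    {"xyz": [0,0,0],"turn": [0,0,0],"jaw": 35},
    {"xyz": [0,0,0],"turn": [0,0,0],"jaw": 45},
    {"xyz": [0,0,0],"turn": [0,0,0],"jaw": 45},
    {"xyz": [0,0,-10],"turn": [0,0,0],"jaw": 45},
    {"xyz": [0,0,-20],"turn": [0,0,0],"jaw": 45},
    {"xyz": [0,0,-30],"turn": [0,0,0],"jaw": 45},
    {"xyz": [0,0,-35],"turn": [0,0,0],"jaw": 45}
  ]
}}

```text
time: 5.4
ee_pos: [0.4711, 0.0347, 0.1948]
eef_rot: [-3.138, -0.001, 1.688]
ft_force: [1.0, -1.1, 0.8]
finger_gap: 0.522
grasp_force: 0.0
```

Call:
{"name": "servo_tool", "arguments": {
  "plan": [
    {"xyz": [0,0,-35],"turn": [0,0,0],"jaw": 45},
    {"xyz": [0,0,-26],"turn": [0,0,0],"jaw": 45},
    {"xyz": [10,20,0],"turn": [0,0,0],"jaw": 45},
    {"xyz": [20,35,0],"turn": [0,0,0],"jaw": 45},
    {"xyz": [12,30,0],"turn": [0,0,0.11],"jaw": 45},
    {"xyz": [10,20,0],"turn": [0,0,0.11],"jaw": 45},
    {"xyz": [0,0,0],"turn": [0,0,0.11],"jaw": 45},
    {"xyz": [0,0,0],"turn": [0,0,0.105],"jaw": 45}
  ]
}}

```text
time: 6.07
ee_pos: [0.5723, 0.0976, 0.2556]
eef_rot: [-3.141, -0.001, 1.249]
ft_force: [-0.1, -0.5, -0.2]
finger_gap: 0.526
grasp_force: 0.0
```

Call:
{"name": "servo_tool", "arguments": {
  "plan": [
    {"xyz": [0,0,0],"turn": [0,0,0],"jaw": 45},
    {"xyz": [0,0,0],"turn": [0,0,0],"jaw": 45}
  ]
}}

```text
time: 6.23
ee_pos: [0.5715, 0.0965, 0.2557]
eef_rot: [3.141, 0.0, 1.256]
ft_force: [0.7, 0.4, 0.8]
finger_gap: 0.53
grasp_force: 0.0
```

```bash
cat > bail.py <<'E'
from h import *
import sys
o=arm.get_obs();print(o['time'],o['ee_pos'].round(4),o['eef_rot'].round(4),o['qpos'].round(2))
im,d,c,M=grab('wrist');cv2.imwrite(f'pics/{sys.argv[1]}.png',np.clip(im[...,::-1]*1.6,0,255).astype('uint8'))
P=cloud(d,c,M)
t=np.array([.5697,.0998]);y=-.214;r=np.array([[np.cos(y),-np.sin(y)],[np.sin(y),np.cos(y)]]);s=(P[...,:2]-t)@r
m=(np.hypot(s[...,0],s[...,1])<.07)&(P[...,2]>.116)&(P[...,2]<.13)
print('bail',m.sum(),P[m].mean(0),cv2.minAreaRect(P[m][:,:2].astype('f4')*1000))
g=(P[m][:,:2]-P[m][:,:2].mean(0));v=np.linalg.svd(g,full_matrices=0)[2][0];print('dir',np.arctan2(v[1],v[0]))
m=(np.hypot(s[...,0],s[...,1])<.063)&(P[...,2]>.051)&(P[...,2]<.058)
if m.sum()>50: print('rim',m.sum(),cv2.minEnclosingCircle(P[m][:,:2].astype('f4')*1000))
E
python3 bail.py w2
```

```text
6.2333 [0.5715 0.0965 0.2557] [3.1413e+00 1.0000e-04 1.2558e+00] [ 0.29  0.44 -0.67  1.75  0.31  1.06 -0.8 ]
bail 2294 [0.57452608 0.10448791 0.12368232] ((573.2120361328125, 100.454345703125), (109.81131744384766, 9.957612037658691), 72.09809875488281)
dir -1.8871122243037899
rim 1327 ((573.0906372070312, 99.91887664794922), 54.58363342285156)
```

View pics/w2.png

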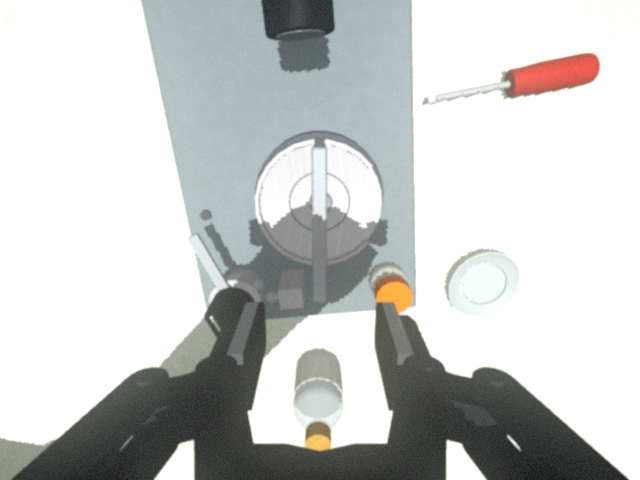

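The bail measures 110 x 10 mm, centred at (573.2, 100.5) mm and pointing at 1.258 rad. The rim circle agrees (54.6 mm radius), and the clamp finger at (205,265) is well off the plate. I'll descend partway and measure again.

Call:
{"name": "servo_tool", "arguments": {
  "plan": [
    {"xyz": [4,0.5,10],"turn": [0,0,0],"jaw": 45},
    {"xyz": [0,0,20],"turn": [0,0,0],"jaw": 40},
    {"xyz": [0,0,25],"turn": [0,0,0],"jaw": 36},
    {"xyz": [0,0,15],"turn": [0,0,0],"jaw": 36},
    {"xyz": [0,0,8],"turn": [0,0,0],"jaw": 36},
    {"xyz": [0,0,0],"turn": [0,0,0],"jaw": 36},
    {"xyz": [0,0,0],"turn": [0,0,0],"jaw": 36},
    {"xyz": [0,0,0],"turn": [0,0,0],"jaw": 36}
  ]
}}

```text
time: 6.95
ee_pos: [0.574, 0.1004, 0.1783]
eef_rot: [3.14, -0.001, 1.253]
ft_force: [0.2, -0.4, 0.3]
finger_gap: 0.421
grasp_force: 0.0
```

```bash
python3 bail.py w3
```

```text
6.95 [0.574  0.1004 0.1783] [ 3.1401e+00 -1.0000e-03  1.2531e+00] [ 0.24  0.54 -0.62  1.81  0.39  0.92 -0.87]
bail 4182 [0.57527485 0.10643046 0.12364357] ((573.2896118164062, 100.48086547851562), (110.19463348388672, 10.019536018371582), 72.0080795288086)
dir -1.8861304357673985
rim 2211 ((572.6138916015625, 100.55886840820312), 55.025047302246094)
```

Call:
{"name": "servo_tool", "arguments": {
  "plan": [
    {"xyz": [0,-0.5,8],"turn": [0,0,-0.003],"jaw": 32},
    {"xyz": [0,0,14],"turn": [0,0,0],"jaw": 28},
    {"xyz": [0,0,14],"turn": [0,0,0],"jaw": 26},
    {"xyz": [0,0,10],"turn": [0,0,0],"jaw": 26},
    {"xyz": [0,0,6],"turn": [0,0,0],"jaw": 24},
    {"xyz": [0,0,4],"turn": [0,0,0],"jaw": 22},
    {"xyz": [0,0,0],"turn": [0,0,0],"jaw": 20},
    {"xyz": [0,0,0],"turn": [0,0,0],"jaw": 18}
  ],
  "grip_force": 20
}}

```text
time: 7.67
ee_pos: [0.5729, 0.1005, 0.1211]
eef_rot: [-3.141, -0.0, 1.256]
ft_force: [-0.3, 0.2, 0.2]
finger_gap: 0.212
grasp_force: 0.0
```

Call:
{"name": "servo_tool", "arguments": {
  "plan": [
    {"xyz": [0,0,0],"turn": [0,0,0],"jaw": 17},
    {"xyz": [0,0,0],"turn": [0,0,0],"jaw": 16},
    {"xyz": [0,0,0],"turn": [0,0,0],"jaw": 15},
    {"xyz": [0,0,0],"turn": [0,0,0],"jaw": 14},
    {"xyz": [0,0,0],"turn": [0,0,0],"jaw": 14},
    {"xyz": [0,0,0],"turn": [0,0,0],"jaw": 14}
  ]
}}

```text
time: 8.17
ee_pos: [0.573, 0.1002, 0.1215]
eef_rot: [3.141, -0.0, 1.256]
ft_force: [-0.7, -0.7, -0.0]
finger_gap: 0.164
grasp_force: 0.0
```

```bash
python3 bail.py w4; python3 - <<'E'
import cv2
a=cv2.imread('pics/w4.png');cv2.imwrite('pics/w4c.png',cv2.resize(a[60:480,100:540],None,fx=1.4,fy=1.4))
E
```

```text
8.1667 [0.573  0.1002 0.1215] [ 3.1412e+00 -1.0000e-04  1.2556e+00] [ 0.21  0.61 -0.58  1.84  0.44  0.82 -0.91]
bail 9017 [0.57721064 0.11182164 0.12352545] ((576.0064086914062, 106.17498779296875), (96.09346008300781, 39.7885856628418), 88.60233306884766)
dir -1.8845961116247028
rim 2817 ((573.33642578125, 100.60286712646484), 54.900413513183594)
```

View pics/w4c.png

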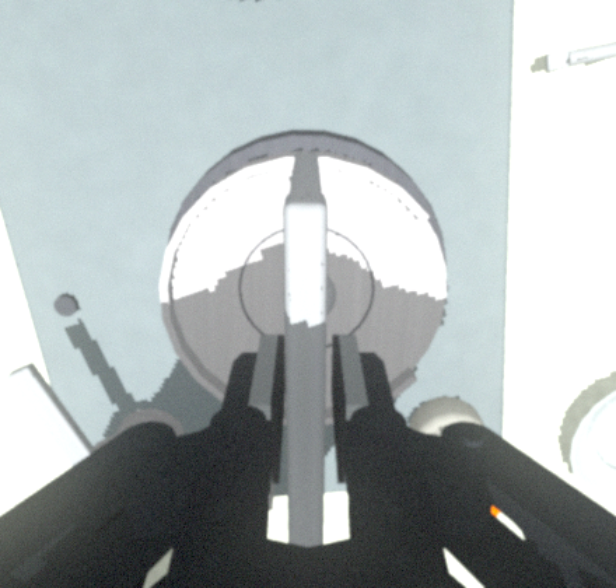

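The bail sits between the pads, centred within about 0.5 mm: crop columns 289–325 against pads at about 281 and 335. Next I close gently.

Call:
{"name": "servo_tool", "arguments": {
  "plan": [
    {"xyz": [0,0,0],"turn": [0,0,0],"jaw": 13},
    {"xyz": [0,0,0],"turn": [0,0,0],"jaw": 12.5},
    {"xyz": [0,0,0],"turn": [0,0,0],"jaw": 12},
    {"xyz": [0,0,0],"turn": [0,0,0],"jaw": 11.5},
    {"xyz": [0,0,0],"turn": [0,0,0],"jaw": 11},
    {"xyz": [0,0,0],"turn": [0,0,0],"jaw": 10.6},
    {"xyz": [0,0,0],"turn": [0,0,0],"jaw": 10.3},
    {"xyz": [0,0,0],"turn": [0,0,0],"jaw": 10}
  ]
}}

```text
time: 8.88
ee_pos: [0.5725, 0.1004, 0.1212]
eef_rot: [-3.141, 0.0, 1.256]
ft_force: [-1.8, 0.4, 0.5]
finger_gap: 0.116
grasp_force: 0.8
```

Call:
{"name": "servo_tool", "arguments": {
  "plan": [
    {"xyz": [0,0,0],"turn": [0,0,0],"jaw": 9.5},
    {"xyz": [0,0,0],"turn": [0,0,0],"jaw": 9},
    {"xyz": [0,0,0],"turn": [0,0,0],"jaw": 8},
    {"xyz": [0,0,0],"turn": [0,0,0],"jaw": 6},
    {"xyz": [0,0,0],"turn": [0,0,0],"jaw": 4},
    {"xyz": [0,0,0],"turn": [0,0,0],"jaw": 4},
    {"xyz": [0,0,0],"turn": [0,0,0],"jaw": 4},
    {"xyz": [0,0,0],"turn": [0,0,0],"jaw": 4}
  ]
}}

```text
time: 9.55
ee_pos: [0.5727, 0.1004, 0.1213]
eef_rot: [-3.141, 0.0, 1.256]
ft_force: [-3.5, 1.6, 3.3]
finger_gap: 0.114
grasp_force: 20.2
```

Call:
{"name": "servo_tool", "arguments": {
  "plan": [
    {"xyz": [0,0,0],"turn": [0,0,0],"jaw": 4},
    {"xyz": [0,0,0],"turn": [0,0,0],"jaw": 4},
    {"xyz": [0,0,0],"turn": [0,0,0],"jaw": 4},
    {"xyz": [0,0,0],"turn": [0,0,0],"jaw": 4}
  ],
  "grip_force": 40
}}

```text
time: 9.88
ee_pos: [0.5727, 0.1004, 0.1214]
eef_rot: [-3.141, 0.0, 1.256]
ft_force: [-3.2, 0.8, 4.9]
finger_gap: 0.111
grasp_force: 43.3
```

Call:
{"name": "servo_tool", "arguments": {
  "plan": [
    {"xyz": [0,-0.3,0],"turn": [0,0,0],"jaw": 4},
    {"xyz": [0,0,-0.2],"turn": [0,0,0],"jaw": 4},
    {"xyz": [0,0,-0.3],"turn": [0,0,0],"jaw": 4},
    {"xyz": [0,0,-0.5],"turn": [0,0,0],"jaw": 4},
    {"xyz": [0,0,-0.7],"turn": [0,0,0],"jaw": 4},
    {"xyz": [0,0,-1],"turn": [0,0,0],"jaw": 4},
    {"xyz": [0,0,-1],"turn": [0,0,0],"jaw": 4},
    {"xyz": [0,0,-1],"turn": [0,0,0],"jaw": 4}
  ]
}}

```text
time: 10.55
ee_pos: [0.5727, 0.1002, 0.1259]
eef_rot: [3.142, 0.0, 1.256]
ft_force: [-0.5, -0.3, -2.6]
finger_gap: 0.108
grasp_force: 42.1
```

```bash
cat > ball.py <<'E'
from h import *
import sys
# dish/ball check; ball should stand out of dish inside in depth
o=arm.get_obs();print(o['time'],o['ee_pos'].round(4),o['eef_rot'].round(4),o['ft_force'].round(1))
im,d,c,M=grab('wrist');P=cloud(d,c,M)
cv2.imwrite(f'pics/{sys.argv[1]}.png',cv2.resize(np.clip(im[60:480,100:540,::-1]*1.6,0,255).astype('uint8'),None,fx=1.4,fy=1.4))
zb=o['ee_pos'][2]-.006-.086
x=np.array([.5732,.1003])
rr=np.hypot(*(P[...,:2]-x).transpose(2,0,1))
m=(rr<.035)&(P[...,2]>zb+.02)&(P[...,2]<zb+.034);print('ball pts',m.sum(),(P[m].mean(0) if m.sum() else 0),'zb',zb)
m=(rr>.046)&(rr<.058)&(abs(P[...,2]-zb-.024)<.004);A=P[m]
f=np.linalg.lstsq(np.c_[A[:,:2]-x,np.ones(len(A))],A[:,2],rcond=None)[0];print('rim',m.sum(),'slopes,z',f,cv2.minEnclosingCircle(A[:,:2].astype('f4')*1000))
E
python3 ball.py w5
```

```text
10.55 [0.5727 0.1002 0.1259] [3.1415 0.     1.2556] [-0.5 -0.3 -2.6]
ball pts 135 [0.58076375 0.10120667 0.05952075] zb 0.033919542492898885
rim 3005 slopes,z [0.00040592 0.01206586 0.05853113] ((573.638427734375, 100.45401000976562), 54.93523406982422)
```

The plate is off the nest (wrist load −2.6 N), level within 0.012 rad, with the ball near the middle. I'll lift smoothly by about 55 mm.

Call:
{"name": "servo_tool", "arguments": {
  "plan": [
    {"xyz": [0,0,-1.2],"turn": [0,0,0],"jaw": 4},
    {"xyz": [0,0,-1.5],"turn": [0,0,0],"jaw": 4},
    {"xyz": [0,0,-1.8],"turn": [0,0,0],"jaw": 4},
    {"xyz": [0,0,-2],"turn": [0,0,0],"jaw": 4},
    {"xyz": [0,0,-2],"turn": [0,0,0],"jaw": 4},
    {"xyz": [0,0,-2],"turn": [0,0,0],"jaw": 4},
    {"xyz": [0,0,-2],"turn": [0,0,0],"jaw": 4},
    {"xyz": [0,0,-2],"turn": [0,0,0],"jaw": 4}
  ]
}}

```text
time: 11.27
ee_pos: [0.5726, 0.1004, 0.1407]
eef_rot: [3.142, 0.0, 1.256]
ft_force: [0.1, 0.2, -2.3]
finger_gap: 0.108
grasp_force: 42.1
```

Call:
{"name": "servo_tool", "arguments": {
  "plan": [
    {"xyz": [0,0,-2],"turn": [0,0,0],"jaw": 4},
    {"xyz": [0,0,-2],"turn": [0,0,0],"jaw": 4},
    {"xyz": [0,0,-2],"turn": [0,0,0],"jaw": 4},
    {"xyz": [0,0,-2],"turn": [0,0,0],"jaw": 4},
    {"xyz": [0,0,-2],"turn": [0,0,0],"jaw": 4},
    {"xyz": [0,0,-2],"turn": [0,0,0],"jaw": 4},
    {"xyz": [0,0,-2],"turn": [0,0,0],"jaw": 4},
    {"xyz": [0,0,-2],"turn": [0,0,0],"jaw": 4}
  ]
}}

```text
time: 11.93
ee_pos: [0.5726, 0.1004, 0.1567]
eef_rot: [3.142, 0.0, 1.256]
ft_force: [-1.1, 0.0, -2.3]
finger_gap: 0.112
grasp_force: 42.1
```

Call:
{"name": "servo_tool", "arguments": {
  "plan": [
    {"xyz": [0,0,-2],"turn": [0,0,0],"jaw": 4},
    {"xyz": [0,0,-2],"turn": [0,0,0],"jaw": 4},
    {"xyz": [0,0,-2],"turn": [0,0,0],"jaw": 4},
    {"xyz": [0,0,-2],"turn": [0,0,0],"jaw": 4},
    {"xyz": [0,0,-2],"turn": [0,0,0],"jaw": 4},
    {"xyz": [0,0,-2],"turn": [0,0,0],"jaw": 4},
    {"xyz": [0,0,-2],"turn": [0,0,0],"jaw": 4},
    {"xyz": [0,0,-2],"turn": [0,0,0],"jaw": 4}
  ]
}}

```text
time: 12.6
ee_pos: [0.5725, 0.1004, 0.1726]
eef_rot: [-3.142, 0.0, 1.256]
ft_force: [0.5, -0.2, -2.4]
finger_gap: 0.108
grasp_force: 42.1
```

Call:
{"name": "servo_tool", "arguments": {
  "plan": [
    {"xyz": [0,0,-1.8],"turn": [0,0,0],"jaw": 4},
    {"xyz": [0,0,-1.4],"turn": [0,0,0],"jaw": 4},
    {"xyz": [0,0,-1],"turn": [0,0,0],"jaw": 4},
    {"xyz": [0,0,-0.5],"turn": [0,0,0],"jaw": 4},
    {"xyz": [0,0,0],"turn": [0,0,0],"jaw": 4},
    {"xyz": [0,0,0],"turn": [0,0,0],"jaw": 4}
  ]
}}

```text
time: 13.1
ee_pos: [0.5725, 0.1003, 0.1771]
eef_rot: [-3.141, 0.0, 1.256]
ft_force: [0.1, 0.3, -2.7]
finger_gap: 0.103
grasp_force: 42.1
```

```bash
python3 ball.py w6
```

```text
13.1 [0.5725 0.1003 0.1771] [-3.1415e+00  2.0000e-04  1.2557e+00] [ 0.1  0.3 -2.7]
ball pts 135 [0.58059645 0.10120434 0.11067206] zb 0.0851037738255076
rim 3004 slopes,z [-0.00032715  0.01168327  0.10972682] ((573.5249633789062, 100.35027313232422), 55.009002685546875)
```

View pics/w6.png

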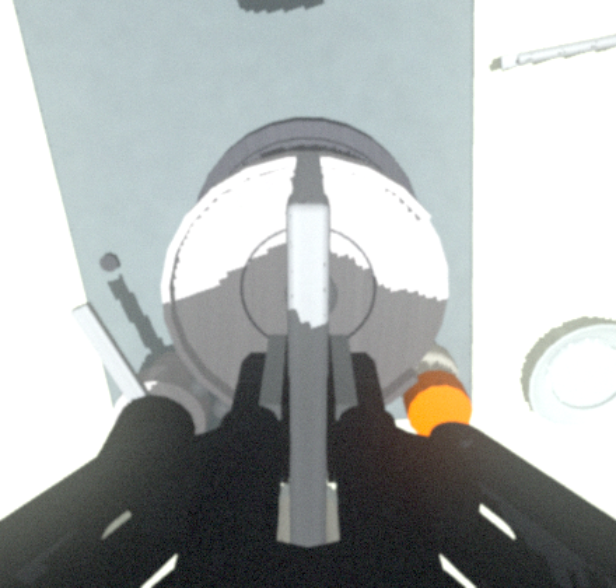

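The ball is peeking out right of the bail at (327,290), in the middle of the ring. The plate needs 4 mm more height and a 1.67 rad counter-clockwise turn.

Call:
{"name": "servo_tool", "arguments": {
  "plan": [
    {"xyz": [0,0,-0.5],"turn": [0,0,-0.005],"jaw": 4},
    {"xyz": [0,0,-0.5],"turn": [0,0,-0.01],"jaw": 4},
    {"xyz": [0,0,-0.5],"turn": [0,0,-0.015],"jaw": 4},
    {"xyz": [0,0,-0.5],"turn": [0,0,-0.02],"jaw": 4},
    {"xyz": [0,0,-0.5],"turn": [0,0,-0.025],"jaw": 4},
    {"xyz": [0,0,-0.5],"turn": [0,0,-0.03],"jaw": 4},
    {"xyz": [0,0,-0.5],"turn": [0,0,-0.035],"jaw": 4},
    {"xyz": [0,0,-0.5],"turn": [0,0,-0.04],"jaw": 4}
  ]
}}

```text
time: 13.82
ee_pos: [0.5726, 0.1003, 0.1812]
eef_rot: [3.142, 0.0, 1.439]
ft_force: [0.1, -0.1, -2.6]
finger_gap: 0.105
grasp_force: 42.1
```

Call:
{"name": "servo_tool", "arguments": {
  "plan": [
    {"xyz": [0,0,0],"turn": [0,0,-0.04],"jaw": 4},
    {"xyz": [0,0,0],"turn": [0,0,-0.04],"jaw": 4},
    {"xyz": [0,0,0],"turn": [0,0,-0.04],"jaw": 4},
    {"xyz": [0,0,0],"turn": [0,0,-0.04],"jaw": 4},
    {"xyz": [0,0,0],"turn": [0,0,-0.04],"jaw": 4},
    {"xyz": [0,0,0],"turn": [0,0,-0.04],"jaw": 4},
    {"xyz": [0,0,0],"turn": [0,0,-0.04],"jaw": 4},
    {"xyz": [0,0,0],"turn": [0,0,-0.04],"jaw": 4}
  ]
}}

```text
time: 14.48
ee_pos: [0.5726, 0.1003, 0.1812]
eef_rot: [-3.142, 0.0, 1.759]
ft_force: [0.4, 0.4, -2.7]
finger_gap: 0.11
grasp_force: 42.1
```

Call:
{"name": "servo_tool", "arguments": {
  "plan": [
    {"xyz": [0,0,0],"turn": [0,0,-0.04],"jaw": 4},
    {"xyz": [0,0,0],"turn": [0,0,-0.04],"jaw": 4},
    {"xyz": [0,0,0],"turn": [0,0,-0.04],"jaw": 4},
    {"xyz": [0,0,0],"turn": [0,0,-0.04],"jaw": 4},
    {"xyz": [0,0,0],"turn": [0,0,-0.04],"jaw": 4},
    {"xyz": [0,0,0],"turn": [0,0,-0.04],"jaw": 4},
    {"xyz": [0,0,0],"turn": [0,0,-0.04],"jaw": 4},
    {"xyz": [0,0,0],"turn": [0,0,-0.04],"jaw": 4}
  ]
}}

```text
time: 15.15
ee_pos: [0.5726, 0.1002, 0.1812]
eef_rot: [3.142, 0.0, 2.079]
ft_force: [0.1, 0.2, -2.7]
finger_gap: 0.108
grasp_force: 42.1
```

Call:
{"name": "servo_tool", "arguments": {
  "plan": [
    {"xyz": [0,0,0],"turn": [0,0,-0.04],"jaw": 4},
    {"xyz": [0,0,0],"turn": [0,0,-0.04],"jaw": 4},
    {"xyz": [0,0,0],"turn": [0,0,-0.04],"jaw": 4},
    {"xyz": [0,0,0],"turn": [0,0,-0.04],"jaw": 4},
    {"xyz": [0,0,0],"turn": [0,0,-0.04],"jaw": 4},
    {"xyz": [0,0,0],"turn": [0,0,-0.04],"jaw": 4},
    {"xyz": [0,0,0],"turn": [0,0,-0.04],"jaw": 4},
    {"xyz": [0,0,0],"turn": [0,0,-0.04],"jaw": 4}
  ]
}}

```text
time: 15.82
ee_pos: [0.5727, 0.1002, 0.1812]
eef_rot: [-3.142, 0.0, 2.399]
ft_force: [0.1, -0.1, -3.3]
finger_gap: 0.104
grasp_force: 42.1
```

Call:
{"name": "servo_tool", "arguments": {
  "plan": [
    {"xyz": [0,0,0],"turn": [0,0,-0.04],"jaw": 4},
    {"xyz": [0,0,0],"turn": [0,0,-0.04],"jaw": 4},
    {"xyz": [0,0,0],"turn": [0,0,-0.04],"jaw": 4},
    {"xyz": [0,0,0],"turn": [0,0,-0.04],"jaw": 4},
    {"xyz": [0,0,0],"turn": [0,0,-0.04],"jaw": 4},
    {"xyz": [0,0,0],"turn": [0,0,-0.04],"jaw": 4},
    {"xyz": [0,0,0],"turn": [0,0,-0.04],"jaw": 4},
    {"xyz": [0,0,0],"turn": [0,0,-0.04],"jaw": 4}
  ]
}}

```text
time: 16.48
ee_pos: [0.5727, 0.1001, 0.1812]
eef_rot: [-3.141, 0.0, 2.719]
ft_force: [-0.6, 0.1, -2.8]
finger_gap: 0.109
grasp_force: 42.1
```

Call:
{"name": "servo_tool", "arguments": {
  "plan": [
    {"xyz": [0,0,0],"turn": [0,0,-0.04],"jaw": 4},
    {"xyz": [0,0,0],"turn": [0,0,-0.035],"jaw": 4},
    {"xyz": [0,0,0],"turn": [0,0,-0.03],"jaw": 4},
    {"xyz": [0,0,0],"turn": [0,0,-0.03],"jaw": 4},
    {"xyz": [0,0,0],"turn": [0,0,-0.025],"jaw": 4},
    {"xyz": [0,0,0],"turn": [0,0,-0.025],"jaw": 4},
    {"xyz": [0,0,0],"turn": [0,0,-0.015],"jaw": 4},
    {"xyz": [0,0,0],"turn": [0,0,-0.01],"jaw": 4}
  ]
}}

```text
time: 17.15
ee_pos: [0.5726, 0.1003, 0.1811]
eef_rot: [-3.142, -0.0, 2.927]
ft_force: [-0.2, -1.0, -1.9]
finger_gap: 0.108
grasp_force: 42.1
```

Call:
{"name": "servo_tool", "arguments": {
  "plan": [
    {"xyz": [0,0,0],"turn": [0,0,0],"jaw": 4},
    {"xyz": [0,0,0],"turn": [0,0,0],"jaw": 4},
    {"xyz": [0,0,0],"turn": [0,0,0],"jaw": 4},
    {"xyz": [0,0,0],"turn": [0,0,0],"jaw": 4},
    {"xyz": [0,0,0],"turn": [0,0,0],"jaw": 4},
    {"xyz": [0,0,0],"turn": [0,0,0],"jaw": 4}
  ]
}}

```text
time: 17.65
ee_pos: [0.5726, 0.1004, 0.1812]
eef_rot: [-3.142, 0.0, 2.926]
ft_force: [-0.5, -1.4, -2.4]
finger_gap: 0.108
grasp_force: 42.1
```

```bash
python3 ball.py w7; python3 - <<'E'
from h import *
im,d,c,M=grab('top');print(arm.get_obs()['qpos'].round(2))
a=np.clip(cv2.resize(im[180:320,210:400],None,fx=3,fy=3,interpolation=cv2.INTER_CUBIC)[...,::-1]*1.8,0,255).astype('uint8');w=cv2.imread('pics/w7.png');w=cv2.resize(w,None,fx=420/588,fy=420/588)
a=np.hstack([cv2.resize(a,None,fx=.6,fy=.6),np.zeros((252,1,3),'uint8')]);b=np.zeros((w.shape[0],a.shape[1],3),'uint8');b[:252]=a
cv2.imwrite('pics/fin.png',np.hstack([w,b]))
E
```

```text
17.65 [0.5726 0.1004 0.1812] [-3.1415e+00  1.0000e-04  2.9257e+00] [-0.5 -1.4 -2.4]
ball pts 131 [0.57184084 0.1070996  0.11460636] zb 0.08919432774071473
rim 2993 slopes,z [-0.01268315 -0.00134859  0.11374653] ((573.4957275390625, 100.0998306274414), 55.090171813964844)
[ 0.49  0.69 -1.    1.79  0.66  1.04  0.59]
```

View pics/fin.png

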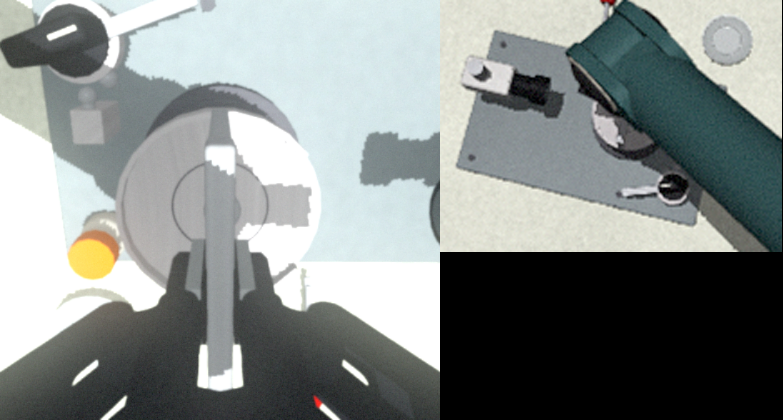

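The gap side faces the lens (right edge of the wrist view), and the ball is at (240,210), near the centre. The plate is level at z ≈ 0.090, and the clamp finger is swung away.

```bash
python3 -c "
from cell import arm
print(arm.hand_in())"
```

```text
the job is handed in; nothing more can be done
None
```

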